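# Reset the length stop on the notched rail

## Robot

A 6-joint arm with a two-finger parallel gripper is mounted at the origin on a cart in front of the work surface, level with it; the furniture and walls round the work are solid. World frame = base frame: x ahead of the robot, y to its left, z up, the work surface at z = 0. Lengths are in m, angles in rad, forces in N, time in s.
With the tool pointing down it reaches from about 0.425 to 0.925 m from the base axis. Payload 12.5 kg.
Tool frame: the origin (TCP) lies between the finger pads; the fingertips stand 25 mm ahead of it and the grasp point (between the pads) lies 6 mm ahead of it; z points along the fingers, y is the line along which they close (so a half turn about z gives the same grasp; the last joint's range is limited). The gripper opens to 85 mm and grips with 20 to 120 N. Pads are 22 mm wide; open, the fingers measure 114 mm over their backs; the gripper's body (76 mm by 85 mm) begins 54 mm behind the grasp point. The pads swing forward as they close: fully open they stand 13 mm farther back than shut.
Start: joints at [-0.106, 0.491, 1.559, -0, 1.092, -0.106], TCP at [0.625, 0, 0.256] pointing down, gripper open.
Joint ranges: [-3.1, 3.1], [-0.84, 2.19], [0.05, 2.79], [-1.13, 4.28], [0.06, 2.93], [-2.69, 2.69]. Speed limits (rad/s): [2.22, 2.22, 2.79, 3.14, 3.14, 3.14].

## Interface

Orientations are given as a rotation vector (axis times angle).
In Python, from plant import monitor, viewer, ticket gives the robot as it stands.
- The arm moves only by the shell command python3 -m creep 'ROWS' [OPENING] [FORCE]. ROWS is JSON, a list of rows, each an object of numbers: "x", "y", "z": the shift along the world's x, y, z in m; "wx", "wy", "wz": the turn, a rotation vector about the world's x, y, z in rad. In form: [{"x": .., "y": .., "z": .., "wx": .., "wy": .., "wz": ..}, ...]. A call has 1 to 20 rows; each row shifts and turns the commanded pose from where the row before left it; what a row does not reach is not made up. A row lasts 1/10 s, in which the tool goes at most 50 mm and 8.59 degrees, less where a joint would pass 70% of its speed; a pose out of reach is approached as far as the arm can. A call is refused whole if a number of a shift passes 0.05 or a number of a turn 0.15, either way. A call with a gripper value outside its range is refused whole. OPENING is the finger opening in m, from 0 to 0.0854, set as the call begins (- or left out, the last holds). The fingers move at their own pace and stop on an object; FORCE is the grip in N (left out, the last holds). Time passes only in rows, so rows that do not move let the fingers close. It gives the time, the measured TCP pose, the force, the opening and the grip force at its end, in the units of the state.
- monitor.get_state(): the state, without advancing time (a new reading comes with each control period).
- viewer.snapshot(name): name is "scene" or "side" or "wrist"; returns a dict with "image" (480x640x3 uint8, red, green, blue), "fovy" (degrees; the focal length in pixels is half the picture's height over the tangent of half this angle, whatever the lens; pixels are square), "cx", "cy" (the principal point, pixels), "T" (4x4, takes a point from camera to world coordinates); the wrist camera has in their place "T_tool_cam" (4x4, takes a point from camera to tool coordinates, whose origin is the TCP and whose axes are the flange's). Camera axes: x right, y up, looking along -z (the intrinsics and any distortion apply to the point x, -y, -z); pixel columns grow to the right and rows downward; lengths in m; the calibration is good to about 2 mm. A picture is of the moment at which its call begins: read the wrist's pose just before it. There is no depth.
- ticket.hand_in(): hands the job in; it is judged then, once.
The state is a dict: "time_s": time; "joint_positions": joint angles; "dq": joint speeds; "joint_torque": joint torques, N m; "eef_pos": TCP position; "eef_rot": TCP orientation; "ft_force": force on the tool from outside, world axes, zero at the start; "torque": the same for the moment, N m; "grip_width": opening from 0.0 (shut) to 1.0 (fully open); "grasp_force": force on a finger pad.
Only numpy, scipy, OpenCV 4.12 (cv2) and the standard library are available. Lean on these libraries where they do the work, as an engineer would, in place of code of your own. Each camera call takes 0.05 s, during which the arm holds its last target. There are 200 camera calls.

## Task

On the bench is a notched stop rail with two slides, one in each end notch. Lift the slide with the round knob up out of its notch, carry it along the rail and let it down into the middle one of the five notches, so that it sits fully home with its cross pin in the notches on both sides; then let go. Leave the other slide, with the flat tab, in its notch.

Things in the scene. Friction and masses are not known exactly. Their poses are not given: they have to be found in the camera images.
- round_grip (a point): Centre of the upright round black knob (24 mm diameter, 48 tall) of the loose slide to move, about 0.2 kg. Below the knob: steel block 26 mm across the rail x 30 along it, top 24 mm and underside 70 mm below this point; through it a level cross pin, 10 mm thick, 70 long, axis 41.5 mm below. z up, x along the pin, y along the rail. Starts in either end notch, underside on the rail's floor.
- flat_grip (a point): Centre of the upright flat black tab (9 mm thick across the rail, 36 along it, 44 tall) of the other slide, otherwise the same, axes alike. It sits in the opposite end notch and stays there.
- middle_notch (a point): Middle of the rail on its centre line, at the height of the notch bottoms (30 mm over the bench): the third of five notches, marked by longer white lines. z up, y along the rail, x across it; the end notches are at y = +90 and -90 mm. When a slide is fully home here, the centre of its knob is 48 mm straight above this point.
- rail_gauge: The rail, fixed to the bench, 264 mm long (y), 90 wide (x), grey base, origin under its centre. Two steel combs, each 8 mm thick, inner faces 38 mm apart, tops at z = 45 mm, floor between them at z = 8. Notches 45 mm apart in both, 16 mm wide at the bottom (z = 30), opening at 45 degrees to 28 at the top. A slide lifted 14 mm or more clears the combs.
Not all that is in view belongs to the job. Leave any purple or white look-alike of the part that bears round_grip alone.

How it is judged:
By the outcome, as a careful person would: the job done as asked, in the order asked, and still so for the second after the job is handed in, with the robot touching nothing.
It also fails if it takes over 32 s, if anything falls off the work surface, if the arm or the gripper's body presses on something with over 40 N, if the wrist force passes 120 N, or if a joint passes its speed limit or range.

## Working session

There is one attempt and no reset: what is moved stays moved. The work goes in short steps, Python scripts to look and compute and a shell command to move; the robot and the scene stay as the last step left them, time stands still between calls to the robot, and variables do not carry over. Pictures are saved under pics/ and viewed, at most 10 in all, crops included, and the job is handed in when it is done.

```bash
mkdir -p pics; ls; python3 - <<'E'
from plant import monitor, viewer
import cv2, numpy as np
s=monitor.get_state(); print(s['time_s'],s['eef_pos'],s['eef_rot'],s['grip_width'])
for n in ["scene","side","wrist"]:
    d=viewer.snapshot(n); cv2.imwrite(f"pics/{n}0.png",d["image"][:,:,::-1])
    print(n,{k:(np.round(v,4).tolist()) for k,v in d.items() if k!="image"})
E
```

```text
pics
0.0 [6.24786625e-01 2.68662914e-05 2.55733082e-01] [-2.22086861e+00 -2.22079877e+00  1.13402124e-03] 1.0054686262270316
scene {'fovy': 48.0126, 'cx': 321.8464, 'cy': 233.7143, 'T': [[-0.8798, 0.2212, -0.4209, 0.1856], [-0.4752, -0.3814, 0.7929, 0.7419], [0.0148, 0.8976, 0.4406, 0.4615], [0.0, 0.0, 0.0, 1.0]]}
side {'fovy': 46.3769, 'cx': 317.0942, 'cy': 233.5566, 'T': [[0.9145, 0.2246, -0.3366, 0.2319], [-0.4045, 0.4886, -0.7731, -0.583], [-0.0092, 0.8431, 0.5377, 0.5352], [0.0, 0.0, 0.0, 1.0]]}
wrist {'fovy': 71.4975, 'cx': 319.5509, 'cy': 238.9995, 'T_tool_cam': [[0.0, 0.9566, 0.2915, 0.0755], [1.0, 0.0, -0.0002, 0.0005], [-0.0002, 0.2915, -0.9566, -0.1182], [0.0, 0.0, 0.0, 1.0]]}
```

View pics/scene0.png

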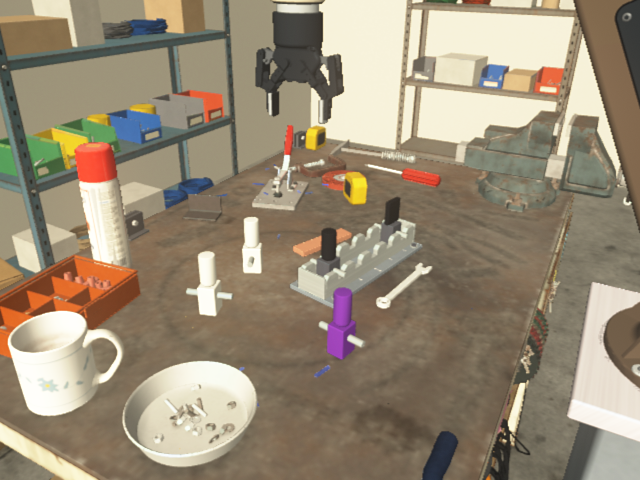

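View pics/side0.png

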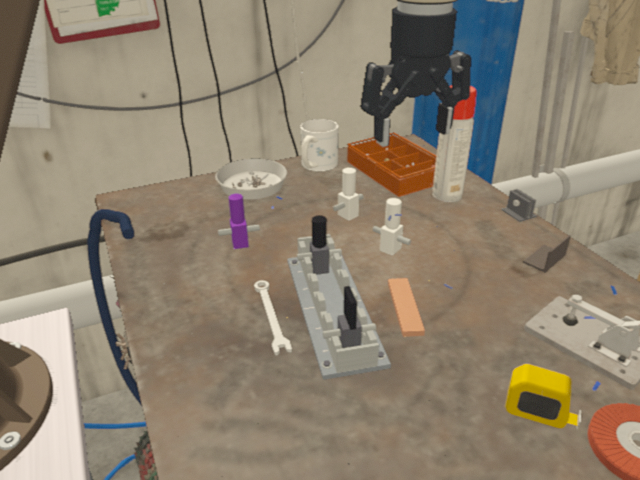

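View pics/wrist0.png

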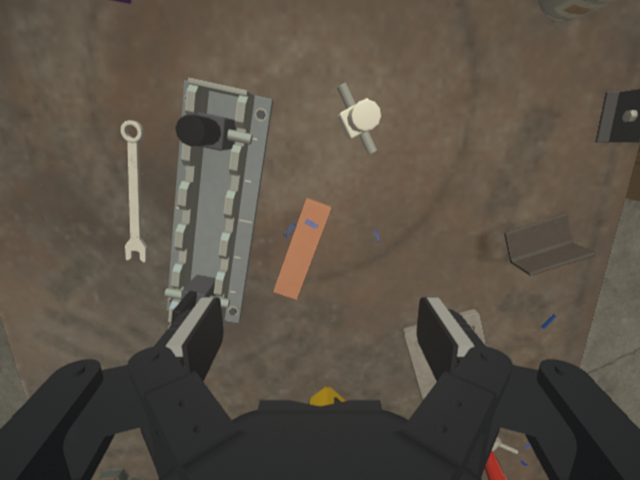

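The scene view shows the round-knob slide at about (328,245) and the flat-tab slide at (392,210). In the side view they are at (319,230) and (350,307). In the wrist view the knob is at (200,130), at the rail's +y end. The white and purple parts are decoys.

```bash
cat > h.py <<'E'
import cv2, numpy as np
from plant import monitor, viewer
from scipy.spatial.transform import Rotation as R
def snap(n):
    s=monitor.get_state(); d=viewer.snapshot(n)
    if n=="wrist":
        T=np.eye(4); T[:3,:3]=R.from_rotvec(s['eef_rot']).as_matrix(); T[:3,3]=s['eef_pos']; d["T"]=T@d["T_tool_cam"]
    return d
def ray(d,u,v):
    f=240/np.tan(np.radians(d["fovy"])/2)
    r=d["T"][:3,:3]@np.array([(u-d["cx"])/f,-(v-d["cy"])/f,-1]); return d["T"][:3,3],r
def onz(d,p,z):
    o,r=ray(d,*p); return o+r*(z-o[2])/r[2]
def tri(d1,p1,d2,p2):
    o,r=ray(d1,*p1); q,t=ray(d2,*p2)
    a=np.linalg.lstsq(np.c_[r,-t],q-o,rcond=None)[0]; A=o+a[0]*r;B=q+a[1]*t
    return (A+B)/2,np.linalg.norm(A-B)
def dark(d,box,th=45):
    x0,y0,x1,y1=box; m=(d["image"][y0:y1,x0:x1].max(2)<th).astype(np.uint8)
    n,l,st,c=cv2.connectedComponentsWithStats(m); i=1+np.argmax(st[1:,4])
    return c[i]+[x0,y0],(st[i][:4]+[x0,y0,0,0]).tolist()
E
python3 - <<'E'
from h import *
a,b=snap("scene"),snap("side")
P={}
for nm,ba,bb in [("knob",(305,215,350,285),(300,205,340,280)),("tab",(375,190,410,245),(335,280,370,345))]:
    for th in (35,50):
        ca,sa=dark(a,ba,th); cb,sb=dark(b,bb,th)
        print(nm,th,ca,sa,cb,sb,tri(a,ca,b,cb),onz(a,ca,.078),onz(b,cb,.078))
cv2.imwrite("pics/c.png",np.hstack([cv2.resize(a["image"][180:310,280:430,::-1],None,fx=3,fy=3)[:390,:390],cv2.resize(b["image"][205:335,270:400,::-1],None,fx=3,fy=3)]))
E
```

```text
Traceback (most recent call last):
  File "h.py", line 20, in dark
    n,l,st,c=cv2.connectedComponentsWithStats(m); i=1+np.argmax(st[1:,4])
                                                      ~~~~~~~~~^^^^^^^^^^
ValueError: attempt to get argmax of an empty sequence
```

```bash
python3 - <<'E'
from h import *
a,b=snap("scene"),snap("side")
print([a["image"][y,328].tolist() for y in (235,245,255,262)],[b["image"][y,319].tolist() for y in (222,232,240,250,260)])
cv2.imwrite("pics/c.png",np.hstack([cv2.resize(a["image"][180:310,280:430,::-1],None,fx=3,fy=3)[:390],cv2.resize(b["image"][205:335,270:390,::-1],None,fx=3,fy=3)]))
for nm,ba,bb in [("knob",(305,215,350,285),(300,205,340,280)),("tab",(375,190,410,245),(335,280,370,345))]:
    for th in (40,50):
      try:
        ca,sa=dark(a,ba,th); cb,sb=dark(b,bb,th)
        print(nm,th,ca,sa,cb,sb,tri(a,ca,b,cb),onz(a,ca,.078),onz(b,cb,.078))
      except ValueError: print("none",th)
E
```

```text
[[58, 53, 48], [58, 52, 48], [57, 52, 48], [102, 97, 94]] [[42, 41, 40], [33, 30, 31], [31, 27, 33], [102, 99, 95], [80, 78, 75]]
none 40
knob 50 [333.91666667 251.33333333] [333, 246, 2, 11] [318.95430108 231.73655914] [313, 217, 13, 31] (array([0.51952712, 0.08089477, 0.07226573]), np.float64(0.01154122538489778)) [0.50721281 0.09597519 0.078     ] [0.52269519 0.07781758 0.078     ]
none 40
tab 50 [393.88235294 215.89705882] [389, 206, 10, 18] [349.9740634  308.49279539] [345, 287, 11, 42] (array([ 0.48683312, -0.09481807,  0.06901245]), np.float64(0.00517948451254595)) [ 0.47677501 -0.07296111  0.078     ] [ 0.48481146 -0.10268446  0.078     ]
```

View pics/c.png

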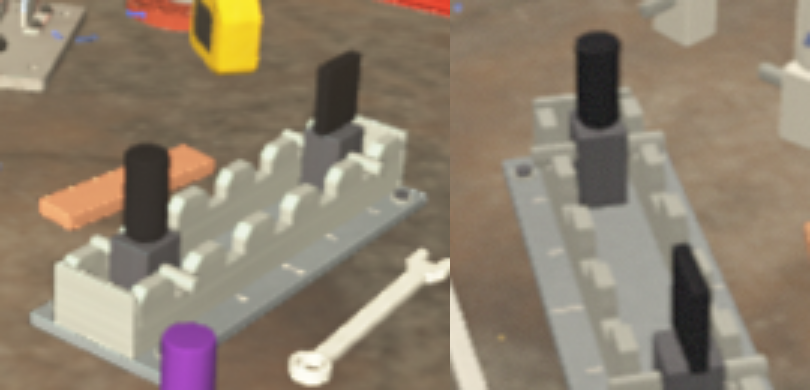

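The enlarged crop shows the knob cleanly separable from its grey block, with a dark threshold of about 70 for the scene view and 60 for the side view.

```bash
python3 - <<'E'
from h import *
a,b=snap("scene"),snap("side")
for nm,ba,bb in [("knob",(305,215,350,285),(300,205,340,280)),("tab",(375,190,410,245),(335,280,370,345))]:
    ca,sa=dark(a,ba,72); cb,sb=dark(b,bb,55)
    print(nm,ca,sa,cb,sb,*tri(a,ca,b,cb),onz(a,ca,.078),onz(b,cb,.078))
E
```

```text
knob [328.43187067 244.        ] [322, 228, 14, 33] [318.94818653 231.49222798] [313, 216, 13, 32] [0.52431946 0.07959255 0.0779248 ] 0.0022057795926078263 [0.52571922 0.07864886 0.078     ] [0.52297049 0.07845817 0.078     ]
tab [392.01898734 210.64873418] [385, 197, 15, 28] [349.95380435 308.36956522] [345, 287, 11, 43] [ 0.488588   -0.09798563  0.07471381] 0.0032904918000730295 [ 0.4880755  -0.09263779  0.078     ] [ 0.48489514 -0.10246158  0.078     ]
```

```bash
python3 -m creep '[{"x":-0.03,"wz":-0.1},{"x":-0.04,"wz":-0.1},{"x":-0.04,"y":-0.02},{},{},{}]' 0.0854; python3 - <<'E'
from h import *
d=snap("wrist"); np.savez("w1.npz",**d); cv2.imwrite("pics/w1.png",d["image"][:,:,::-1])
E
```

```text
invalid input at $[0]: expected keys x, y, z, wx, wy, wz
```

View pics/w1.png

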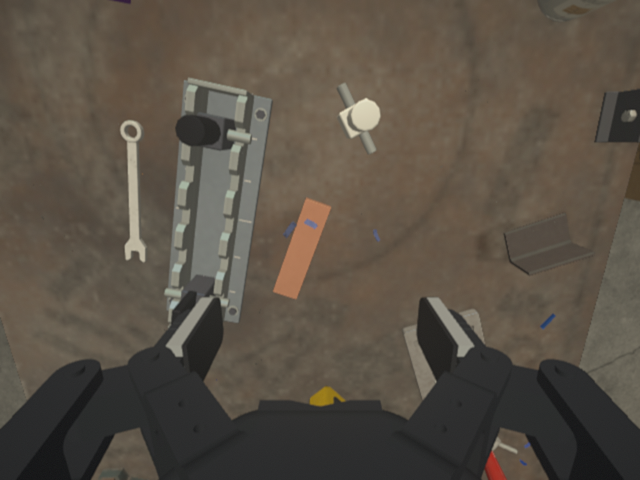

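The rows need all six keys, so the arm did not move and this picture is the same as before.

```bash
python3 -m creep '[{"x":-0.03,"y":0,"z":0,"wx":0,"wy":0,"wz":-0.1},{"x":-0.04,"y":0,"z":0,"wx":0,"wy":0,"wz":-0.1},{"x":-0.04,"y":-0.02,"z":0,"wx":0,"wy":0,"wz":0},{"x":0,"y":0,"z":0,"wx":0,"wy":0,"wz":0},{"x":0,"y":0,"z":0,"wx":0,"wy":0,"wz":0},{"x":0,"y":0,"z":0,"wx":0,"wy":0,"wz":0}]' 0.0854 && python3 - <<'E'
from h import *
d=snap("wrist"); np.savez("w1.npz",**d); cv2.imwrite("pics/w2.png",d["image"][:,:,::-1])
E
```

```text
time_s: 1.1
eef_pos: [0.5159, -0.0199, 0.2565]
eef_rot: [2.431, 1.988, 0.001]
ft_force: [0.7, 0.0, -0.7]
grip_width: 1.003
grasp_force: 0.0
```

View pics/w2.png

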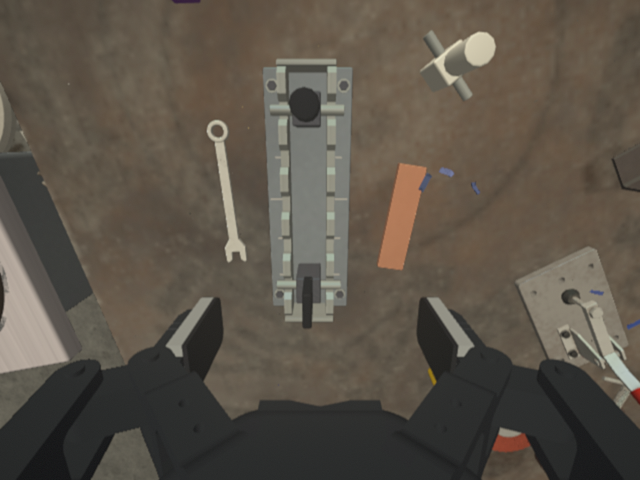

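The rail is nearly upright in view, with the knob at (304,104) and the tab at (308,300). Base holes are at (271,86), (344,86), (279,295) and (340,295), and the long middle marks are at row ≈199.

```bash
python3 - <<'E'
from h import *
d=dict(np.load("w1.npz")); im=d["image"]
g=cv2.cvtColor(im,cv2.COLOR_RGB2GRAY).astype(int)
print("left", g[190:210,271:281].mean(1).round().tolist()); print("right",g[190:210,339:347].mean(1).round().tolist())
h=[(271,86),(344,86),(279,295),(340,295)]
H=np.array([onz(d,p,.008) for p in h]); print(H.round(4).tolist(), "ctr",H.mean(0))
m=H[:2].mean(0)-H[2:].mean(0); print("yaw",np.arctan2(-m[0],m[1]),np.linalg.norm(m))
for p in [(275,199.5),(343,199.5)]: print("mark",onz(d,p,.008))
# pins: ends at z=.0365 for slide home
for p in [(272,109),(344,110),(275,284),(340,284)]: print("pin",onz(d,p,.0365).round(4))
x0=290
for box,z in [((285,80,325,125),.102),((295,272,320,330),.1)]:
    c,s=dark(d,box,50); print(c,s,onz(d,(s[0]+s[2]/2,s[1]+s[3]/2),.09))
s=monitor.get_state(); print(s['eef_pos'],R.from_rotvec(s['eef_rot']).as_matrix().round(3).tolist())
E
```

```text
left [124.0, 123.0, 122.0, 122.0, 122.0, 122.0, 121.0, 127.0, 147.0, 152.0, 134.0, 123.0, 123.0, 124.0, 125.0, 124.0, 124.0, 124.0, 124.0, 123.0]
right [125.0, 125.0, 124.0, 124.0, 124.0, 124.0, 123.0, 128.0, 148.0, 153.0, 136.0, 125.0, 124.0, 125.0, 125.0, 125.0, 125.0, 125.0, 125.0, 125.0]
[[0.4934, 0.1123, 0.008], [0.5656, 0.0977, 0.008], [0.4471, -0.1153, 0.008], [0.5195, -0.13, 0.008]] ctr [ 0.50638928 -0.00879798  0.008     ]
yaw -0.20004474684135487 0.23228620889657645
mark [ 0.46998608 -0.00077881  0.008     ]
mark [ 0.54394023 -0.01578082  0.008     ]
pin [0.4924 0.0882 0.0365]
pin [0.5592 0.0738 0.0365]
pin [ 0.4524 -0.0882  0.0365]
pin [ 0.5229 -0.1025  0.0365]
[306.27575758 109.99090909] [290, 90, 30, 32] [0.52483655 0.07974707 0.09      ]
[307.10091743 304.34556575] [303, 278, 9, 50] [ 0.49041036 -0.09091594  0.09      ]
[ 0.51590103 -0.01984112  0.25632737] [[0.198, 0.98, 0.001], [0.98, -0.198, -0.0], [0.0, 0.001, -1.0]]
```

```bash
python3 -m creep '[{"x":0.003,"y":0.033,"z":0,"wx":0,"wy":0,"wz":0},{"x":0.003,"y":0.033,"z":0,"wx":0,"wy":0,"wz":0},{"x":0.003,"y":0.0335,"z":-0.02,"wx":0,"wy":0,"wz":0},{"x":0,"y":0,"z":-0.03,"wx":0,"wy":0,"wz":0},{"x":0,"y":0,"z":-0.03,"wx":0,"wy":0,"wz":0},{"x":0,"y":0,"z":-0.02,"wx":0,"wy":0,"wz":0},{"x":0,"y":0,"z":0,"wx":0,"wy":0,"wz":0},{"x":0,"y":0,"z":0,"wx":0,"wy":0,"wz":0},{"x":0,"y":0,"z":0,"wx":0,"wy":0,"wz":0}]' && python3 - <<'E'
from h import *
d=snap("wrist"); cv2.imwrite("pics/w3.png",d["image"][:,:,::-1])
E
```

```text
time_s: 2.05
eef_pos: [0.5248, 0.0796, 0.1573]
eef_rot: [2.431, 1.988, 0.002]
ft_force: [0.0, 0.6, -0.4]
grip_width: 1.001
grasp_force: 0.0
```

View pics/w3.png

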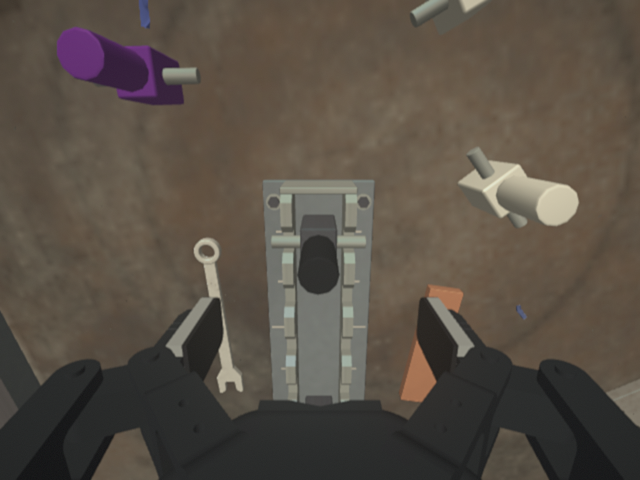

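The knob is centred between the fingers (column 319) and the decoys are clear of them, so I will descend and grip.

```bash
python3 -m creep '[{"x":0,"y":0,"z":-0.03,"wx":0,"wy":0,"wz":0},{"x":0,"y":0,"z":-0.025,"wx":0,"wy":0,"wz":0},{"x":0,"y":0,"z":-0.015,"wx":0,"wy":0,"wz":0},{"x":0,"y":0,"z":0,"wx":0,"wy":0,"wz":0},{"x":0,"y":0,"z":0,"wx":0,"wy":0,"wz":0},{"x":0,"y":0,"z":0,"wx":0,"wy":0,"wz":0}]' && python3 -m creep '[{"x":0,"y":0,"z":0,"wx":0,"wy":0,"wz":0},{"x":0,"y":0,"z":0,"wx":0,"wy":0,"wz":0},{"x":0,"y":0,"z":0,"wx":0,"wy":0,"wz":0},{"x":0,"y":0,"z":0,"wx":0,"wy":0,"wz":0},{"x":0,"y":0,"z":0,"wx":0,"wy":0,"wz":0},{"x":0,"y":0,"z":0,"wx":0,"wy":0,"wz":0},{"x":0,"y":0,"z":0,"wx":0,"wy":0,"wz":0},{"x":0,"y":0,"z":0,"wx":0,"wy":0,"wz":0}]' 0.01 60
```

```text
time_s: 2.7
eef_pos: [0.5246, 0.0795, 0.0876]
eef_rot: [2.431, 1.988, 0.003]
ft_force: [0.4, -0.1, 0.8]
grip_width: 0.997
grasp_force: 0.0
time_s: 3.5
eef_pos: [0.524, 0.0795, 0.0867]
eef_rot: [2.432, 1.989, 0.0]
ft_force: [-1.9, 0.0, 4.8]
grip_width: 0.268
grasp_force: 58.7
```

```bash
python3 -m creep '[{"x":0,"y":0,"z":0.003,"wx":0,"wy":0,"wz":0},{"x":0,"y":0,"z":0.007,"wx":0,"wy":0,"wz":0},{"x":0,"y":0,"z":0.008,"wx":0,"wy":0,"wz":0},{"x":0,"y":0,"z":0.006,"wx":0,"wy":0,"wz":0},{"x":0,"y":0,"z":0,"wx":0,"wy":0,"wz":0},{"x":0,"y":0,"z":0,"wx":0,"wy":0,"wz":0},{"x":0,"y":0,"z":0,"wx":0,"wy":0,"wz":0}]' && python3 - <<'E'
from h import *
d=snap("wrist"); cv2.imwrite("pics/w4.png",d["image"][:,:,::-1])
E
```

```text
time_s: 4.2
eef_pos: [0.5239, 0.0795, 0.1102]
eef_rot: [-2.432, -1.989, 0.0]
ft_force: [0.2, 0.1, -1.9]
grip_width: 0.266
grasp_force: 58.8
```

View pics/w4.png

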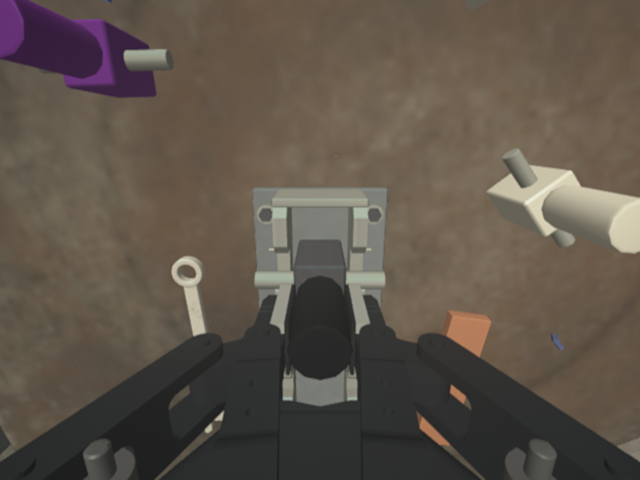

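The slide is lifted and level, with its cross pin at row 279 above the combs. Next I carry it along the rail.

```bash
python3 -m creep '[{"x":-0.0015,"y":-0.008,"z":0,"wx":0,"wy":0,"wz":0},{"x":-0.003,"y":-0.015,"z":0,"wx":0,"wy":0,"wz":0},{"x":-0.004,"y":-0.02,"z":0,"wx":0,"wy":0,"wz":0},{"x":-0.004,"y":-0.02,"z":0,"wx":0,"wy":0,"wz":0},{"x":-0.003,"y":-0.015,"z":0,"wx":0,"wy":0,"wz":0},{"x":-0.002,"y":-0.01,"z":0,"wx":0,"wy":0,"wz":0},{"x":0,"y":0,"z":0,"wx":0,"wy":0,"wz":0},{"x":0,"y":0,"z":0,"wx":0,"wy":0,"wz":0},{"x":0,"y":0,"z":0,"wx":0,"wy":0,"wz":0},{"x":0,"y":0,"z":0,"wx":0,"wy":0,"wz":0}]' && python3 - <<'E'
from h import *
d=snap("wrist"); np.savez("w5.npz",**d); cv2.imwrite("pics/w5.png",d["image"][:,:,::-1])
E
```

```text
time_s: 5.25
eef_pos: [0.5066, -0.008, 0.1103]
eef_rot: [2.431, 1.99, 0.0]
ft_force: [0.5, 0.2, -1.4]
grip_width: 0.267
grasp_force: 58.7
```

View pics/w5.png

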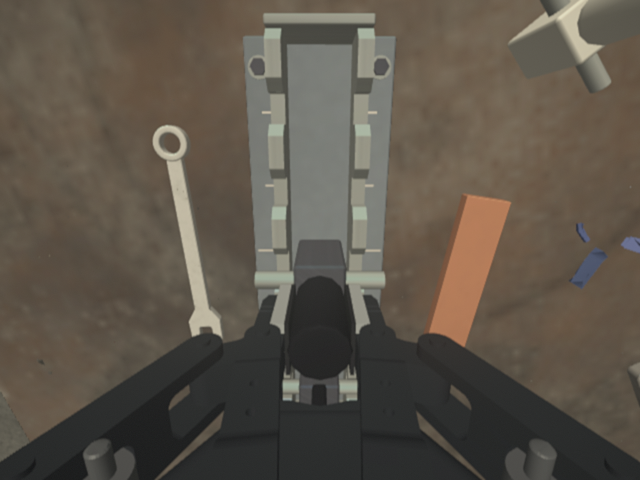

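The marks show at rows 113, 186 and 250 (the last is the middle one, longer), and the pin is at row 279. I'll compare them along the rail.

```bash
python3 - <<'E'
from h import *
d=dict(np.load("w5.npz"))
ey=np.array([.1987,.980,0]);ex=np.array([.98,-.1987,0]);c=np.array([.507,-.0085,0])
for n,p,z in [("mL1",(265,113),.008),("mL2",(268,186),.008),("mLm",(263,250.5),.008),("mRm",(377,250.5),.008),("pinL",(256,279),.0605),("pinR",(384,279),.0605)]:
    q=onz(d,p,z)-c; print(n,(q@ex*1e3).round(1),(q@ey*1e3).round(1))
E
```

```text
mL1 -34.1 90.4
mL2 -34.2 45.3
mLm -39.7 0.3
mRm 40.0 0.4
pinL -34.9 1.9
pinR 35.0 2.0
```

Aligned to within about 1.5 mm. I trim 1 mm and lower.

```bash
python3 -m creep '[{"x":0,"y":-0.001,"z":-0.004,"wx":0,"wy":0,"wz":0},{"x":0,"y":0,"z":-0.005,"wx":0,"wy":0,"wz":0},{"x":0,"y":0,"z":-0.005,"wx":0,"wy":0,"wz":0},{"x":0,"y":0,"z":-0.004,"wx":0,"wy":0,"wz":0},{"x":0,"y":0,"z":-0.003,"wx":0,"wy":0,"wz":0},{"x":0,"y":0,"z":0,"wx":0,"wy":0,"wz":0},{"x":0,"y":0,"z":0,"wx":0,"wy":0,"wz":0}]' && python3 -m creep '[{"x":0,"y":0,"z":-0.001,"wx":0,"wy":0,"wz":0},{"x":0,"y":0,"z":-0.001,"wx":0,"wy":0,"wz":0},{"x":0,"y":0,"z":-0.0005,"wx":0,"wy":0,"wz":0},{"x":0,"y":0,"z":0,"wx":0,"wy":0,"wz":0},{"x":0,"y":0,"z":0,"wx":0,"wy":0,"wz":0},{"x":0,"y":0,"z":0,"wx":0,"wy":0,"wz":0}]'
```

```text
time_s: 6.0
eef_pos: [0.5065, -0.0095, 0.0893]
eef_rot: [2.432, 1.989, -0.0]
ft_force: [0.6, 0.3, -0.9]
grip_width: 0.263
grasp_force: 58.8
time_s: 6.6
eef_pos: [0.5065, -0.0095, 0.0868]
eef_rot: [2.432, 1.989, 0.0]
ft_force: [0.2, 0.3, -1.3]
grip_width: 0.265
grasp_force: 58.8
```

```bash
python3 -m creep '[{"x":0,"y":0,"z":-0.0005,"wx":0,"wy":0,"wz":0},{"x":0,"y":0,"z":-0.0005,"wx":0,"wy":0,"wz":0},{"x":0,"y":0,"z":0,"wx":0,"wy":0,"wz":0},{"x":0,"y":0,"z":0,"wx":0,"wy":0,"wz":0}]'
```

```text
time_s: 7.0
eef_pos: [0.5066, -0.0095, 0.0866]
eef_rot: [2.432, 1.988, 0.001]
ft_force: [-2.7, 1.4, 11.7]
grip_width: 0.265
grasp_force: 60.1
```

It touched the floor at the same height as where it was grasped, so it is home. Release and retreat.

```bash
python3 -m creep '[{"x":0,"y":0,"z":0,"wx":0,"wy":0,"wz":0},{"x":0,"y":0,"z":0,"wx":0,"wy":0,"wz":0},{"x":0,"y":0,"z":0,"wx":0,"wy":0,"wz":0},{"x":0,"y":0,"z":0,"wx":0,"wy":0,"wz":0},{"x":0,"y":0,"z":0,"wx":0,"wy":0,"wz":0},{"x":0,"y":0,"z":0,"wx":0,"wy":0,"wz":0},{"x":0,"y":0,"z":0,"wx":0,"wy":0,"wz":0},{"x":0,"y":0,"z":0.02,"wx":0,"wy":0,"wz":0},{"x":0,"y":0,"z":0.03,"wx":0,"wy":0,"wz":0},{"x":0,"y":0,"z":0.04,"wx":0,"wy":0,"wz":0},{"x":0,"y":0,"z":0.04,"wx":0,"wy":0,"wz":0},{"x":0,"y":0,"z":0.03,"wx":0,"wy":0,"wz":0},{"x":0,"y":0,"z":0,"wx":0,"wy":0,"wz":0},{"x":0,"y":0,"z":0,"wx":0,"wy":0,"wz":0},{"x":0,"y":0,"z":0,"wx":0,"wy":0,"wz":0}]' 0.0854 && python3 - <<'E'
from h import *
a,b,w=snap("scene"),snap("side"),snap("wrist")
f=lambda d,x,y:cv2.resize(d["image"][y:y+140,x:x+130,::-1],None,fx=3,fy=3)
cv2.imwrite("pics/e.png",np.hstack([f(a,290,180),f(b,270,210)]))
for n,d in (("a",a),("b",b)): cv2.imwrite(f"pics/e{n}.png",d["image"][:,:,::-1])
E
```

```text
time_s: 8.5
eef_pos: [0.5061, -0.0094, 0.2448]
eef_rot: [-2.431, -1.988, 0.002]
ft_force: [-0.1, 0.8, 0.7]
grip_width: 1.004
grasp_force: 0.0
```

View pics/e.png

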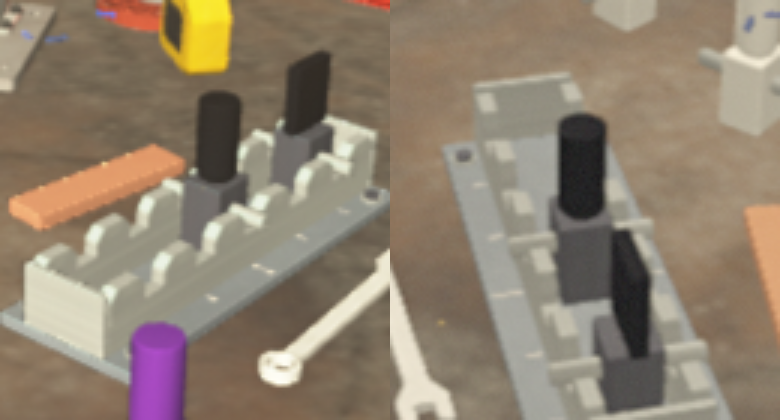

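The final view shows the round-knob slide upright and home in the middle notch, with its pin low in both combs. The flat-tab slide is unmoved.

```bash
python3 -c "
from plant import ticket; print(ticket.hand_in())"
```

```text
the job is handed in; nothing more can be done
None
```

The round-knob slide is in the middle notch, fully home by contact height and the final camera view, and released; the flat-tab slide was left in its notch, and the job was handed in at about 8.7 s (no verdict was returned).

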